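# Put the craft shop's small wares back into their trays

### The job

Sort the five small wares back into their trays: both porcelain cups standing upright side by side in the white enamel tray, the iron paperweight lying flat in the red lacquer tray, and the two round wooden boxes in the wooden tray, upright, with the smaller box stacked centrally on top of the larger. Set the cups down gently, never dropping them, and leave the blue flask and the green vase standing where they are.

Things in the scene. Friction and masses are not known exactly. Their poses are not given: they have to be found in the camera images.
- cup_a_c (a point): One of two identical small sake cups of white porcelain with an indigo-blue band round the rim, open at the top, standing upright on the table: 56 mm diameter with straight sides from 10 mm up, 50 mm high, wall 4 mm, about 100 g. The point is its centre, half-way up (25 mm above its foot); its z points up to the mouth.
- cup_b_c (a point): One of two identical small sake cups of white porcelain with an indigo-blue band round the rim, open at the top, standing upright on the table: 56 mm diameter with straight sides from 10 mm up, 50 mm high, wall 4 mm, about 100 g. The point is its centre, half-way up (25 mm above its foot); its z points up to the mouth.
- box_large_c (a point): Larger round bentwood box, shut (solid): pale wood with a brown band, flat top, 62 mm diameter, 40 mm high, about 90 g. The point is its centre (20 mm above its underside); z up.
- box_small_c (a point): Smaller round bentwood box, same look, shut (solid), flat top: 46 mm diameter, 34 mm high, about 50 g. The point is its centre (17 mm above its underside); z up.
- weight_c (a point): Black cast-iron paperweight: a bar 96 mm long (its x axis), 26 mm wide (its y axis) and 24 mm high, with a small low boss 18 mm in diameter and 6 mm high on top, about 400 g, lying flat, its length within 30 degrees of the table's ahead direction. The point is at its centre, 15 mm above its underside; z up.
- tray_white: White enamel tray with a blue rim, 130 by 180 mm outside; lies flat, fixed to the table, origin at the centre of its underside on the table top, x across its 130 mm depth, y along its width, turned by up to 6 degrees. Floor top 5 mm above the origin, walls 5 mm thick, rim 14 mm high.
- tray_wood: Pale wooden tray with a brown rim, 130 by 140 mm outside; lies flat, fixed to the table, origin at the centre of its underside on the table top, x across its 130 mm depth, y along its width, turned by up to 6 degrees. Floor top 5 mm above the origin, walls 5 mm thick, rim 14 mm high.
- tray_red: Red lacquer tray with a black rim, 130 by 140 mm outside; lies flat, fixed to the table, origin at the centre of its underside on the table top, x across its 130 mm depth, y along its width, turned by up to 6 degrees. Floor top 5 mm above the origin, walls 5 mm thick, rim 14 mm high.
- flask_c (a point): Indigo-blue sake flask standing in a gap between the trays, to be left alone: 48 mm diameter, 105 mm high, narrow neck. The point is on its axis 50 mm above its foot; z up.
- vase_c (a point): Pale green bud vase standing in the other gap between the trays, to be left alone: 48 mm diameter, 80 mm high, narrow neck. The point is on its axis 40 mm above its foot; z up.
Mind the look-alikes: they are no part of the job. Leave any pink or yellow look-alike of the part that bears weight_c alone.

How it is judged:
At the end, for the whole second after the job is handed in: Cups upright on the white tray's floor, wholly inside; paperweight flat on the red tray's floor; larger box on the wooden tray's floor, wholly inside, the smaller upright on top of it, centres within 12 mm; all released and at rest (x of cup_a_c in the frame of tray_white between -0.036 and 0.036 m and y of cup_a_c in the frame of tray_white between -0.061 and 0.061 m and z of cup_a_c in the frame of tray_white between 0.025 and 0.035 m and angle between each of cup_a_c, cup_b_c, box_large_c, weight_c, box_small_c's own z axis and vertical below 0.12 rad and linear speed of each of cup_a, cup_b, box_large, weight, box_small below 0.02 m/s and angular speed of each of cup_a, cup_b, box_large, weight, box_small below 0.2 rad/s and contact force between the fingers and cup_a below 0.1 N and x of cup_b_c in the frame of tray_white between -0.036 and 0.036 m and y of cup_b_c in the frame of tray_white between -0.061 and 0.061 m and z of cup_b_c in the frame of tray_white between 0.025 and 0.035 m and contact force between the fingers and cup_b below 0.1 N and x of box_large_c in the frame of tray_wood between -0.034 and 0.034 m and y of box_large_c in the frame of tray_wood between -0.039 and 0.039 m and z of box_large_c in the frame of tray_wood between 0.02 and 0.03 m and contact force between the fingers and box_large below 0.1 N and x of weight_c in the frame of tray_red between -0.055 and 0.055 m and y of weight_c in the frame of tray_red between -0.06 and 0.06 m and z of weight_c in the frame of tray_red between 0.015 and 0.025 m and contact force between the fingers and weight below 0.1 N and horizontal distance between box_small_c and box_large_c below 0.012 m and z of box_small_c in the frame of box_large_c between 0.032 and 0.042 m and contact force between the fingers and box_small below 0.1 N); the robot touches nothing.
It fails at once if a porcelain cup is dropped or knocked flying (faster than 0.75 m/s while not held, a fall of about 3 cm) ((linear speed of cup_a above 0.75 m/s and contact force between the fingers and cup_a below 0.05 N) or (linear speed of cup_b above 0.75 m/s and contact force between the fingers and cup_b below 0.05 N)).
It fails at once if the flask or the vase is shifted by more than 30 mm or knocked over (distance of any of flask_c, vase_c from where it was at the start of the episode above 0.03 m or angle between any of flask_c, vase_c's own z axis and vertical above 0.5 rad).
It also fails if it takes over 109 s, if anything falls off the work surface, if the arm or the gripper's body presses on something with over 40 N, if the wrist force passes 120 N, or if a joint passes its speed limit or range.

### The arm

A 6-joint arm with a two-finger parallel gripper is mounted at the origin on the work surface. World frame = base frame: x ahead of the robot, y to its left, z up, the work surface at z = 0. Lengths are in m, angles in rad, forces in N, time in s.
With the tool pointing down it reaches from about 0.35 to 0.975 m from the base axis. Payload 17.4 kg.
Tool frame: the origin (TCP) lies midway between the tips of the shut fingers; the grasp point (between the pads) lies behind it (env.tcp_to_grasp is the y of the grasp point in the tool frame, in m); y points along the fingers, x is the direction in which the jaws open and shut, and the axes are right-handed (so a half turn about y gives the same grasp; the last joint's range is limited). The gripper opens to 85 mm and grips with 20 to 120 N. Pads are 22 mm wide; open, the fingers measure 114 mm over their backs; the gripper's body (76 mm by 85 mm) begins 54 mm behind the grasp point. The pads swing forward as they close: fully open they stand 13 mm farther back than shut.
Start: joints at [-1.274, 0.116, 1.442, -0, 1.584, -0.038], TCP at [0.222, -0.638, 0.231] pointing down, gripper open.
Joint ranges: [-2.83, 2.83], [-0.83, 2.19], [0.07, 2.5], [-1.14, 4.28], [0.01, 3], [-2.97, 2.97]. Speed limits (rad/s): [1.89, 1.89, 2.22, 3.14, 3.14, 3.14].

### API

Orientations are given as [roll, pitch, yaw] about the fixed x, y, z axes, in that order (R = Rz(yaw) Ry(pitch) Rx(roll)).
In Python, from plant import monitor, imaging, ticket, env gives the robot as it stands.
- The arm moves only by the tool carry_out, never from a script. Its argument "deltas" is a list of rows, each an object with "delta_pos": the shift along the tool's x, y, z in m, a list of three; "dr": the turn, a rotation vector about the tool's x, y, z in degrees, a list of three; "grip": the opening, from 0 (shut) to 1 (fully open). In form: [{"delta_pos": [tx, ty, tz], "dr": [wx, wy, wz], "grip": grip}, ...]. A call has 1 to 8 rows; each row shifts and turns the commanded pose from where the row before left it, along the tool's axes as they then stand; what a row does not reach is not made up. A row lasts 1/10 s, in which the tool goes at most 50 mm and 8.59 degrees, less where a joint would pass 70% of its speed; a pose out of reach is approached as far as the arm can. A call is refused whole if a number of a shift passes 0.05 or a number of a turn 8.59, either way. A call with a gripper value outside its range is refused whole. The fingers move at their own pace and stop on an object; "newtons" is the grip in N (left out, the last holds). Time passes only in rows, so rows that do not move let the fingers close. It gives the time, the measured TCP pose, the force and the opening at its end, in the units of the state.
- monitor.observe(): the state, without advancing time (a new reading comes with each control period).
- imaging.grab_frame(name): name is "scene" or "top"; returns the picture (384x512x3 uint8, blue, green, red); there is no depth.
- imaging.get_calibration(name): a dict with "intrinsics" (3x3 intrinsics, pixels), "extrinsics" (4x4, takes a point from world to camera coordinates). Camera axes: x right, y up, looking along -z (the intrinsics and any distortion apply to the point x, -y, -z); pixel columns grow to the right and rows downward; lengths in m; the calibration is good to about 2 mm. A picture is of the moment at which its call begins. get_calibration takes no time and is no camera call.
- ticket.job_done(): hands the job in, once; it reports no verdict.
The state is a dict: "time_s": time; "joint_pos": joint angles; "dq": joint speeds; "effort": joint torques, N m; "eef_pos": TCP position; "tool_rot": TCP orientation; "wrist_force": force on the tool from outside, world axes, zero at the start; "moment": the same for the moment, N m; "grip_width": opening from 0.0 (shut) to 1.0 (fully open).
Only numpy, scipy, OpenCV 4.12 (cv2) and the standard library are available. Lean on these libraries where they do the work, as an engineer would, in place of code of your own. Each camera call takes 0.05 s, during which the arm holds its last target.

## Working session

There is one attempt and no reset: what is moved stays moved. The work goes in short steps, Python scripts to look and compute and a tool call to move; the robot and the scene stay as the last step left them, time stands still between calls to the robot, and variables do not carry over. Pictures are saved under pics/ and viewed, and the job is handed in when it is done.

Besides the shell and the picture viewer there is one more tool, called after "Call:" as name(argument=value, ...), one argument or row to a line, values as JSON. carry_out: Moves the arm, as the interface text tells. Its arguments: {"type":"object","properties":{"deltas":{"type":"array","items":{"type":"object","properties":{"delta_pos":{"type":"array","items":{"type":"number"}},"dr":{"type":"array","items":{"type":"number"}},"grip":{"type":"number"}}}},"newtons":{"type":"number"}},"required":["deltas"]}

```bash
ls; mkdir -p pics; python3 - <<'E'
from plant import monitor, imaging, ticket, env
import cv2
print(monitor.observe()); print([ (a,getattr(env,a)) for a in dir(env) if a[0]!='_'])
for n in("scene","top"):
    cv2.imwrite(f"pics/{n}0.png",imaging.grab_frame(n)); print(imaging.get_calibration(n))
E
```

```text
pics
{'time_s': 0.0, 'joint_pos': array([-1.27378000e+00,  1.16486562e-01,  1.44226145e+00,  1.03499093e-05,
        1.58399481e+00, -3.77697233e-02]), 'dq': array([-0.00025183, -0.00073009, -0.00102599, -0.00059903,  0.00118813,
        0.00062749]), 'effort': array([ 1.26055256e-03, -7.31976914e+01, -6.32493353e+01, -5.97231832e-06,
        6.29208866e-03,  4.70376233e-05]), 'eef_pos': array([ 0.22174156, -0.63734016,  0.23056415]), 'tool_rot': array([-1.57074255e+00,  1.14895752e-03, -1.23601011e+00]), 'wrist_force': array([-0.16393993, -0.59972871,  0.15324238]), 'moment': array([ 0.02471497, -0.0192913 ,  0.04458294]), 'grip_width': 1.0022501120579344}
[('MotionError', <class 'plant.MotionError'>), ('tcp_to_grasp', -0.0187)]
{'intrinsics': array([[448.92125966,   0.        , 254.78079419],
       [  0.        , 448.92125966, 190.23959956],
       [  0.        ,   0.        ,   1.        ]]), 'extrinsics': array([[-0.68097132,  0.73218752, -0.01339778,  0.26155965],
       [-0.62414269, -0.57072028,  0.5335956 ,  0.2942611 ],
       [ 0.38304565,  0.37172542,  0.84563363, -1.53602467],
       [ 0.        ,  0.        ,  0.        ,  1.        ]])}
{'intrinsics': array([[398.41303171,   0.        , 257.69555868],
       [  0.        , 398.41303171, 191.19829602],
       [  0.        ,   0.        ,   1.        ]]), 'extrinsics': array([[ 0.02996922, -0.99947861, -0.0120149 ,  0.04987989],
       [ 0.994571  ,  0.02861938,  0.10004723, -0.47690363],
       [-0.09965121, -0.01494801,  0.99491014, -1.12638053],
       [ 0.        ,  0.        ,  0.        ,  1.        ]])}
```

View pics/top0.png

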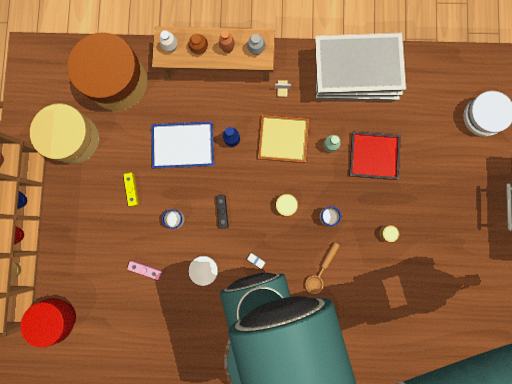

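View pics/scene0.png

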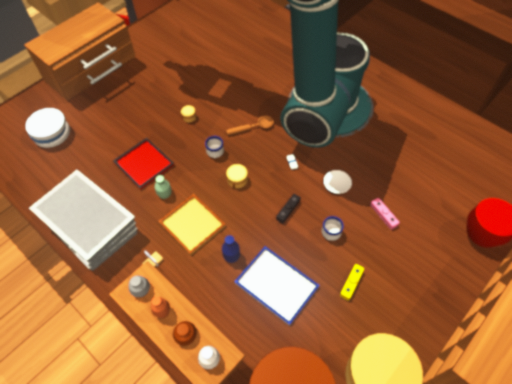

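```bash
cat > h.py <<'E'
import numpy as np, cv2
from plant import monitor, imaging, env
from scipy.spatial.transform import Rotation as Ro
def ray(n,uv,z):
    c=imaging.get_calibration(n);K=c["intrinsics"];T=c["extrinsics"];R=T[:3,:3];o=-R.T@T[:3,3]
    uv=np.atleast_2d(uv).astype(float)
    d=np.c_[(uv[:,0]-K[0,2])/K[0,0],-(uv[:,1]-K[1,2])/K[1,1],-np.ones(len(uv))]@R
    return o+d*((z-o[2])/d[:,2])[:,None]
def proj(n,p):
    c=imaging.get_calibration(n);K=c["intrinsics"];T=c["extrinsics"]
    q=np.atleast_2d(p)@T[:3,:3].T+T[:3,3]; q=q*[1,-1,-1]
    return (q@K.T)[:,:2]/q[:,2:]
def cam(n):
    T=imaging.get_calibration(n)["extrinsics"];return -T[:3,:3].T@T[:3,3]
E
python3 - <<'E'
from h import *
print(cam("top"),cam("scene"))
t=cv2.imread("pics/top0.png");s=cv2.imread("pics/scene0.png")
c=cv2.resize(t[100:300,110:430],None,fx=2.5,fy=2.5,interpolation=cv2.INTER_CUBIC);cv2.imwrite("pics/c1.png",c)
h=cv2.cvtColor(t,cv2.COLOR_BGR2HSV)
for n,p in dict(cupa=(172,219),cupa_rim=(163,219),cupb=(330,216),box=(287,205),sbox=(390,233),w=(222,211),table=(250,230),wood=(284,139),woodrim=(259,139),red=(375,155),redrim=(352,155),white=(182,145),whiterim=(153,148)).items():print(n,h[p[1],p[0]],ray("top",p,0)[0].round(3))
E
```

```text
[0.36057447 0.04666542 1.1689596 ] [0.9501431  0.54740949 1.14540201]
cupa [ 51   8 237] [0.388 0.313 0.   ]
cupa_rim [112 197  93] [0.388 0.34  0.   ]
cupb [ 24   6 215] [ 0.411 -0.149  0.   ]
box [ 32  66 235] [ 0.439 -0.023  0.   ]
sbox [ 32  66 236] [ 0.367 -0.324  0.   ]
w [18 17 76] [0.416 0.167 0.   ]
table [ 11 174 135] [0.363 0.083 0.   ]
wood [ 26 107 232] [ 0.636 -0.01   0.   ]
woodrim [ 12 208 124] [0.634 0.065 0.   ]
red [  2 202 221] [ 0.596 -0.28   0.   ]
redrim [83 26 79] [ 0.594 -0.212  0.   ]
white [ 90   6 237] [0.61  0.295 0.   ]
whiterim [113 191 159] [0.598 0.381 0.   ]
```

View pics/c1.png

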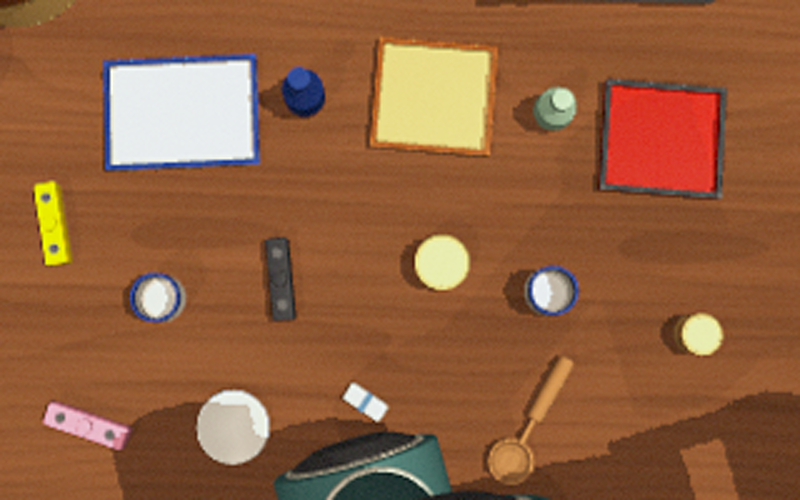

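Candidates: for the paperweight, the black bar (222,211), the yellow bar (131,189) and the pink bar (144,270). I take the black one. For the cups, the blue-rimmed cups (172,219) and (330,216), with a plain white bowl (203,270) left out. The boxes are (287,205) large and (390,233) small. The crop confirms these choices. Next I measure precisely.

```bash
cat > meas.py <<'E'
from h import *
def run(n,t):
    h=cv2.cvtColor(t,cv2.COLOR_BGR2HSV); H,S,V=[h[...,i].astype(int) for i in range(3)]
    M=dict(pale=(S<125)&(V>150)&(H>=18)&(H<40),
      blue=(H>100)&(H<128)&(S>70),
      black=(S<70)&(V<125),
      red=((H<5)|(H>175))&(S>185)&(V>150),
      green=(H>45)&(H<95)&(S>25)&(V>110),white=(S<25)&(V>160))
    out=[]
    for k,m in M.items():
        nn,l,st,ce=cv2.connectedComponentsWithStats(m.astype(np.uint8))
        for i in range(1,nn):
            if st[i,4]>40: out.append((k,st[i].tolist(),ce[i],l==i))
    return out
E
python3 - <<'E'
from meas import *
for n in("top","scene"):
    for k,st,ce,m in run(n,cv2.imread(f"pics/{n}0.png")):
        r=ray(n,ce,0)[0]
        if .3<r[0]<.75 and abs(r[1])<.45: print(n,k,st,ce.round(1),r[:2].round(3))
E
```

```text
top pale [261, 118, 44, 42, 1584] [282.6 138.2] [ 0.639 -0.005]
top pale [276, 194, 22, 22, 362] [286.3 204.6] [ 0.441 -0.021]
top pale [326, 209, 11, 15, 76] [332.1 215.8] [ 0.412 -0.155]
top pale [165, 211, 15, 16, 84] [172.8 218.3] [0.391 0.311]
top pale [383, 226, 16, 16, 199] [390.4 233.4] [ 0.366 -0.325]
top blue [151, 122, 63, 46, 399] [181.1 144.5] [0.612 0.298]
top blue [223, 127, 17, 19, 244] [231.  136.3] [0.64  0.149]
top blue [321, 207, 20, 19, 77] [331.1 216.1] [ 0.411 -0.152]
top blue [162, 209, 20, 20, 86] [171.2 218.3] [0.39  0.316]
top black [350, 132, 51, 47, 314] [375.7 155.3] [ 0.595 -0.282]
top black [216, 195, 12, 33, 279] [221.8 211.3] [0.415 0.168]
top red [352, 134, 46, 42, 1677] [374.5 154.9] [ 0.596 -0.279]
top green [325, 135, 15, 15, 170] [332.3 142.4] [ 0.63  -0.153]
top white [154, 124, 57, 42, 2210] [181.6 144.6] [0.611 0.296]
top white [323, 209, 9, 15, 90] [326.7 215.9] [ 0.411 -0.14 ]
top white [168, 212, 10, 14, 98] [172.2 218.8] [0.389 0.313]
scene pale [183, 107, 10, 7, 58] [187.5 110.1] [ 0.35  -0.345]
scene pale [228, 165, 18, 15, 207] [236.3 172.2] [ 0.422 -0.043]
scene pale [166, 212, 41, 36, 666] [186.1 229.1] [ 0.661 -0.012]
scene pale [327, 223, 13, 8, 58] [332.9 227.1] [0.372 0.294]
scene blue [223, 236, 15, 25, 275] [230.2 248.7] [0.619 0.125]
scene blue [235, 247, 84, 77, 393] [276.2 286.9] [0.615 0.292]
scene black [207, 138, 16, 14, 71] [215.  145.2] [ 0.392 -0.168]
scene black [278, 196, 21, 25, 165] [287.7 207.9] [0.411 0.157]
scene red [118, 142, 52, 43, 1230] [143.3 162.6] [ 0.593 -0.286]
scene green [156, 179, 12, 14, 101] [160.9 186.5] [ 0.614 -0.176]
scene white [326, 228, 14, 5, 44] [333.7 230. ] [0.378 0.301]
scene white [239, 250, 76, 70, 2722] [276.8 284.1] [0.608 0.288]
```

```bash
python3 - <<'E'
from meas import *
n="top"; t=cv2.imread("pics/top0.png")
R=run(n,t)
def near(k,ce): 
    return min([r for r in R if r[0]==k],key=lambda r:np.hypot(*(r[2]-ce)))
def pts(m,z):
    c=max(cv2.findContours(m.astype(np.uint8),0,cv2.CHAIN_APPROX_NONE)[0],key=cv2.contourArea)[:,0]
    return ray(n,cv2.convexHull(c)[:,0],z)[:,:2]
def area_centroid(m,z): 
    yy,xx=np.nonzero(m);p=ray(n,np.c_[xx,yy],z)[:,:2];return p.mean(0)
for nm,k,c,z in [("cupL","blue",(171,218),.048),("cupR","blue",(331,216),.048),("boxL","pale",(286,205),.04),("boxS","pale",(390,233),.034)]:
    m=near(k,c)[3]; p=pts(m,z); (cx,cy),r=cv2.minEnclosingCircle((p*1000).astype(np.float32)); print(nm,cx,cy,2*r,"cent",area_centroid(m,z)*1000)
    e=cv2.fitEllipse((p*1000).astype(np.float32));print(e)
for nm,k,c,z in [("white","blue",(181,144),.014),("whitefloor","white",(181,144),.01),("red","black",(375,155),.014),("redf","red",(375,155),.005),("woodf","pale",(282,138),.005),("weight","black",(222,211),.024)]:
    m=near(k,c)[3]; p=pts(m,z); e=cv2.minAreaRect((p*1000).astype(np.float32)); print(nm,e,"cent",area_centroid(m,z)*1000)
for nm,k,c,z in [("flask","blue",(231,136),.05),("vase","green",(332,142),.05)]:
    m=near(k,c)[3]; print(nm,area_centroid(m,z)*1000)
# wood tray rim, brown orange vs. table
h=cv2.cvtColor(t,cv2.COLOR_BGR2HSV)
print(h[139,254:268].tolist()); print(h[139,300:314].tolist())
E
```

```text
cupL 388.7916564941406 303.7726135253906 56.5484619140625 cent [389.22730391 304.65090846]
((388.7987365722656, 303.75457763671875), (54.12166213989258, 56.337806701660156), 177.6483154296875)
cupR 409.4564514160156 -143.80397033691406 56.28404998779297 cent [ 408.7488842 -144.2927022]
((409.25531005859375, -143.4790802001953), (53.07191848754883, 55.83543395996094), 13.296069145202637)
boxL 437.9082336425781 -18.634552001953125 61.51264190673828 cent [437.95501395 -18.48657102]
((438.2286071777344, -18.697542190551758), (59.33528518676758, 60.954368591308594), 66.08128356933594)
boxS 365.0309143066406 -314.9017639160156 44.85672378540039 cent [ 365.38184568 -314.19206737]
((365.22161865234375, -314.2481994628906), (42.844051361083984, 44.78948974609375), 77.08783721923828)
white ((608.7354125976562, 292.37396240234375), (131.5393829345703, 181.6329803466797), 4.184497356414795) cent [608.74172624 294.5891021 ]
whitefloor ((609.6485595703125, 292.8812561035156), (118.59459686279297, 167.8929443359375), 4.071500778198242) cent [609.07356493 293.79661693]
red ((592.7498779296875, -276.
[... 352 characters left out ...]
86914) cent [637.61350023  -5.15650949]
weight ((414.7108459472656, 165.45655822753906), (93.16812896728516, 25.384235382080078), 7.7398762702941895) cent [414.31505612 165.42867716]
flask [628.46906471 144.76761929]
vase [ 618.51700125 -144.86455873]
[[12, 166, 158], [12, 169, 158], [13, 172, 160], [11, 159, 119], [10, 165, 102], [12, 208, 124], [12, 201, 178], [15, 176, 196], [24, 115, 232], [26, 107, 234], [26, 106, 234], [26, 106, 232], [26, 105, 233], [26, 105, 233]]
[[26, 107, 233], [27, 106, 232], [27, 101, 233], [27, 99, 236], [21, 126, 210], [15, 170, 168], [12, 196, 181], [13, 183, 184], [11, 165, 156], [12, 162, 153], [12, 165, 158], [12, 169, 157], [12, 166, 158], [12, 170, 153]]
```

Call:
carry_out(
  deltas=[
    {"delta_pos": [0, 0, 0], "dr": [0, -8.5, 0], "grip": 1},
    {"delta_pos": [0, 0, 0], "dr": [0, -8.5, 0], "grip": 1},
    {"delta_pos": [0, 0, 0], "dr": [0, -8.5, 0], "grip": 1},
    {"delta_pos": [0, 0, 0], "dr": [0, -8.5, 0], "grip": 1},
    {"delta_pos": [0, 0, 0], "dr": [0, -8.5, 0], "grip": 1},
    {"delta_pos": [0, 0, 0], "dr": [0, -8.5, 0], "grip": 1},
    {"delta_pos": [0, 0, 0], "dr": [0, -8.5, 0], "grip": 1},
    {"delta_pos": [0, 0, 0], "dr": [0, -8.5, 0], "grip": 1},
  ],
)

```text
time_s: 0.9
eef_pos: [0.2218, -0.6374, 0.2308]
tool_rot: [-1.57, 0.0, -0.043]
wrist_force: [-0.6, -0.6, -0.1]
grip_width: 0.997
```

Call:
carry_out(
  deltas=[
    {"delta_pos": [0, 0, 0], "dr": [0, -2.8, 0], "grip": 1},
    {"delta_pos": [0, 0, 0], "dr": [0, 0, 0], "grip": 1},
  ],
)

```text
time_s: 1.1
eef_pos: [0.2218, -0.6374, 0.2309]
tool_rot: [-1.57, 0.0, 0.0]
wrist_force: [-0.6, -1.0, 0.2]
grip_width: 0.996
```

Call:
carry_out(
  deltas=[
    {"delta_pos": [0.0135, 0.0044, 0.0387], "grip": 1},
    {"delta_pos": [0.0135, 0.0044, 0.0387], "grip": 1},
    {"delta_pos": [0.0135, 0.0044, 0.0387], "grip": 1},
    {"delta_pos": [0.0135, 0.0044, 0.0387], "grip": 1},
    {"delta_pos": [0.0135, 0.0044, 0.0387], "grip": 1},
    {"delta_pos": [0.0135, 0.0044, 0.0387], "grip": 1},
    {"delta_pos": [0.0135, 0.0044, 0.0387], "grip": 1},
    {"delta_pos": [0.0135, 0.0044, 0.0387], "grip": 1},
  ],
)

```text
invalid input at $.deltas[0]: expected keys delta_pos, dr, grip
```

Call:
carry_out(
  deltas=[
    {"delta_pos": [0.0135, 0.0044, 0.0387], "grip": 1},
    {"delta_pos": [0.0135, 0.0044, 0.0387], "grip": 1},
    {"delta_pos": [0.0135, 0.0044, 0.0387], "grip": 1},
    {"delta_pos": [0.0135, 0.0044, 0.0387], "grip": 1},
    {"delta_pos": [0.0135, 0.0044, 0.0387], "grip": 1},
    {"delta_pos": [0.0135, 0.0044, 0.0387], "grip": 1},
    {"delta_pos": [0.0135, 0.0044, 0.0387], "grip": 1},
    {"delta_pos": [0.0135, 0.0044, 0.0387], "grip": 1},
  ],
)

```text
invalid input at $.deltas[0]: expected keys delta_pos, dr, grip
```

Call:
carry_out(
  deltas=[
    {"delta_pos": [0.0135, 0.0044, 0.0387], "dr": [0, 0, 0], "grip": 1},
    {"delta_pos": [0.0135, 0.0044, 0.0387], "dr": [0, 0, 0], "grip": 1},
    {"delta_pos": [0.0135, 0.0044, 0.0387], "dr": [0, 0, 0], "grip": 1},
    {"delta_pos": [0.0135, 0.0044, 0.0387], "dr": [0, 0, 0], "grip": 1},
    {"delta_pos": [0.0135, 0.0044, 0.0387], "dr": [0, 0, 0], "grip": 1},
    {"delta_pos": [0.0135, 0.0044, 0.0387], "dr": [0, 0, 0], "grip": 1},
    {"delta_pos": [0.0135, 0.0044, 0.0387], "dr": [0, 0, 0], "grip": 1},
    {"delta_pos": [0.0135, 0.0044, 0.0387], "dr": [0, 0, 0], "grip": 1},
  ],
)

```text
time_s: 1.9
eef_pos: [0.33, -0.3264, 0.1958]
tool_rot: [-1.571, -0.0, -0.003]
wrist_force: [1.3, 0.7, 0.0]
grip_width: 1.002
```

Call:
carry_out(
  deltas=[
    {"delta_pos": [0.0135, 0.0044, 0.0387], "dr": [0, 0, 0], "grip": 1},
    {"delta_pos": [0.0135, 0.0044, 0.0387], "dr": [0, 0, 0], "grip": 1},
    {"delta_pos": [0.0135, 0.0044, 0.0387], "dr": [0, 0, 0], "grip": 1},
    {"delta_pos": [0.0135, 0.0044, 0.0387], "dr": [0, 0, 0], "grip": 1},
    {"delta_pos": [0.0135, 0.0044, 0.0387], "dr": [0, 0, 0], "grip": 1},
    {"delta_pos": [0.0135, 0.0044, 0.0387], "dr": [0, 0, 0], "grip": 1},
    {"delta_pos": [0.0135, 0.0044, 0.0387], "dr": [0, 0, 0], "grip": 1},
    {"delta_pos": [0.0135, 0.0044, 0.0387], "dr": [0, 0, 0], "grip": 1},
  ],
)

```text
time_s: 2.7
eef_pos: [0.4381, -0.0166, 0.1609]
tool_rot: [-1.571, -0.001, -0.002]
wrist_force: [0.8, -0.8, -0.2]
grip_width: 1.0
```

Call:
carry_out(
  deltas=[
    {"delta_pos": [0, 0.04, -0.002], "dr": [0, 0, 0], "grip": 1},
    {"delta_pos": [0, 0.04, 0], "dr": [0, 0, 0], "grip": 1},
    {"delta_pos": [0, 0.035, 0], "dr": [0, 0, 0], "grip": 1},
    {"delta_pos": [0, 0.025, 0], "dr": [0, 0, 0], "grip": 1},
    {"delta_pos": [0, 0.018, 0], "dr": [0, 0, 0], "grip": 1},
    {"delta_pos": [0, 0, 0], "dr": [0, 0, 0], "grip": 0.5},
    {"delta_pos": [0, 0, 0], "dr": [0, 0, 0], "grip": 0.5},
    {"delta_pos": [0, 0, 0], "dr": [0, 0, 0], "grip": 0.5},
  ],
  newtons=40,
)

```text
time_s: 3.5
eef_pos: [0.4387, -0.0205, 0.0042]
tool_rot: [-1.571, -0.002, -0.001]
wrist_force: [-0.1, -0.0, -0.9]
grip_width: 0.719
```

Call:
carry_out(
  deltas=[
    {"delta_pos": [0, 0, 0], "dr": [0, 0, 0], "grip": 0.5},
    {"delta_pos": [0, 0, 0], "dr": [0, 0, 0], "grip": 0.5},
  ],
)

```text
time_s: 3.7
eef_pos: [0.4383, -0.0205, 0.0036]
tool_rot: [-1.571, -0.001, -0.001]
wrist_force: [-0.8, 0.3, -1.1]
grip_width: 0.715
```

Call:
carry_out(
  deltas=[
    {"delta_pos": [0, -0.02, 0], "dr": [0, 0, 0], "grip": 0.5},
    {"delta_pos": [0, -0.03, 0], "dr": [0, 0, 0], "grip": 0.5},
    {"delta_pos": [0.019, -0.0305, 0.0015], "dr": [0, 0, 0], "grip": 0.5},
    {"delta_pos": [0.035, 0, 0.002], "dr": [0, 0, 0], "grip": 0.5},
    {"delta_pos": [0.04, 0, 0.003], "dr": [0, 0, 0], "grip": 0.5},
    {"delta_pos": [0.04, 0, 0.003], "dr": [0, 0, 0], "grip": 0.5},
    {"delta_pos": [0.035, 0, 0.002], "dr": [0, 0, 0], "grip": 0.5},
    {"delta_pos": [0.02, 0, 0.002], "dr": [0, 0, 0], "grip": 0.5},
  ],
)

```text
time_s: 4.5
eef_pos: [0.6291, -0.0068, 0.0832]
tool_rot: [-1.571, -0.0, -0.0]
wrist_force: [1.2, 0.3, -1.4]
grip_width: 0.715
```

Call:
carry_out(
  deltas=[
    {"delta_pos": [0.01, 0.01, 0], "dr": [0, 0, 0], "grip": 0.5},
    {"delta_pos": [0, 0.025, 0], "dr": [0, 0, 0], "grip": 0.5},
    {"delta_pos": [0, 0.02, 0], "dr": [0, 0, 0], "grip": 0.5},
    {"delta_pos": [0, 0.01, 0], "dr": [0, 0, 0], "grip": 0.5},
    {"delta_pos": [0, 0.005, 0], "dr": [0, 0, 0], "grip": 0.5},
    {"delta_pos": [0, 0.003, 0], "dr": [0, 0, 0], "grip": 0.5},
    {"delta_pos": [0, 0, 0], "dr": [0, 0, 0], "grip": 0.5},
  ],
)

```text
time_s: 5.2
eef_pos: [0.6371, -0.007, 0.0109]
tool_rot: [-1.571, -0.001, -0.0]
wrist_force: [-0.1, 0.2, -1.0]
grip_width: 0.716
```

Call:
carry_out(
  deltas=[
    {"delta_pos": [0, 0.0017, 0], "dr": [0, 0, 0], "grip": 0.5},
    {"delta_pos": [0, 0, 0], "dr": [0, 0, 0], "grip": 0.5},
    {"delta_pos": [0, 0, 0], "dr": [0, 0, 0], "grip": 0.95},
    {"delta_pos": [0, 0, 0], "dr": [0, 0, 0], "grip": 0.95},
    {"delta_pos": [0, 0, 0], "dr": [0, 0, 0], "grip": 0.95},
    {"delta_pos": [0, -0.02, 0], "dr": [0, 0, 0], "grip": 0.95},
    {"delta_pos": [0, -0.04, 0], "dr": [0, 0, 0], "grip": 0.95},
    {"delta_pos": [0, -0.05, 0], "dr": [0, 0, 0], "grip": 0.95},
  ],
)

```text
time_s: 6.0
eef_pos: [0.6359, -0.0069, 0.1182]
tool_rot: [-1.571, 0.003, -0.0]
wrist_force: [1.1, 0.3, -0.1]
grip_width: 0.948
```

Call:
carry_out(
  deltas=[
    {"delta_pos": [-0.03, -0.04, -0.03], "dr": [0, 0, 0], "grip": 0.9},
    {"delta_pos": [-0.034, 0, -0.04], "dr": [0, 0, 0], "grip": 0.9},
    {"delta_pos": [-0.034, 0, -0.04], "dr": [0, 0, 0], "grip": 0.9},
    {"delta_pos": [-0.034, 0, -0.04], "dr": [0, 0, 0], "grip": 0.9},
    {"delta_pos": [-0.034, 0, -0.04], "dr": [0, 0, 0], "grip": 0.9},
    {"delta_pos": [-0.034, 0, -0.04], "dr": [0, 0, 0], "grip": 0.9},
    {"delta_pos": [-0.034, 0, -0.04], "dr": [0, 0, 0], "grip": 0.9},
    {"delta_pos": [-0.034, 0, -0.037], "dr": [0, 0, 0], "grip": 0.9},
  ],
)

```text
time_s: 6.8
eef_pos: [0.3815, -0.2992, 0.1534]
tool_rot: [-1.571, -0.001, -0.0]
wrist_force: [0.9, -0.8, 0.0]
grip_width: 0.902
```

Call:
carry_out(
  deltas=[
    {"delta_pos": [-0.004, 0, 0], "dr": [0, 0, 0], "grip": 0.9},
    {"delta_pos": [0, 0, 0], "dr": [0, 0, 0], "grip": 0.9},
  ],
)

```text
time_s: 7.0
eef_pos: [0.3782, -0.2987, 0.1532]
tool_rot: [-1.571, -0.0, -0.003]
wrist_force: [0.9, 0.6, -0.7]
grip_width: 0.902
```

```bash
python3 - <<'E'
from meas import *
t=imaging.grab_frame("top");cv2.imwrite("pics/top1.png",t)
cv2.imwrite("pics/c2.png",cv2.resize(t[110:260,230:430],None,fx=4,fy=4,interpolation=cv2.INTER_CUBIC))
print(monitor.observe()["eef_pos"])
E
```

```text
[ 0.37902736 -0.29801782  0.15320361]
```

View pics/c2.png

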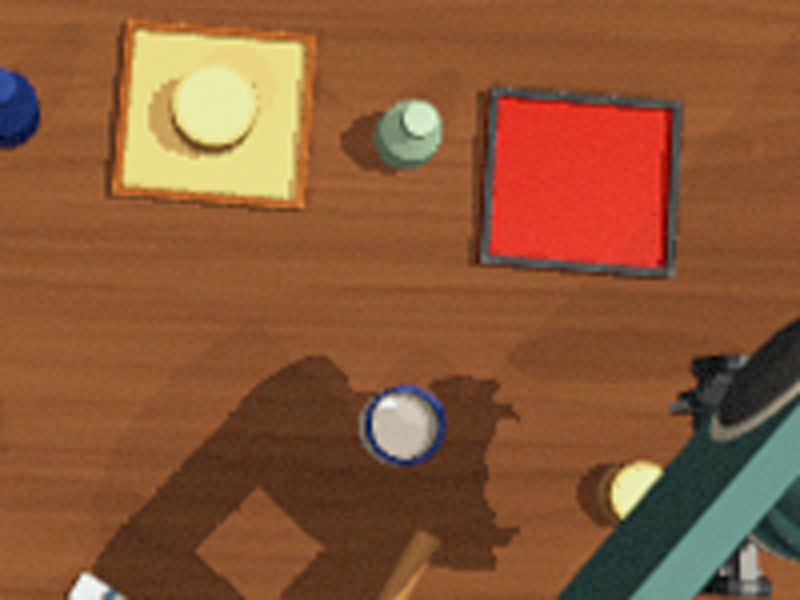

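```bash
python3 - <<'E'
from h import *
t=cv2.imread("pics/top1.png");c=t[120:154,265:302]
h=cv2.cvtColor(c,cv2.COLOR_BGR2HSV); print(h[16,:, :].tolist()[::3])
m=(h[...,1]<88).astype(np.uint8)
nn,l,st,ce=cv2.connectedComponentsWithStats(m)
for i in range(1,nn):
    if st[i,4]>100:
        k=max(cv2.findContours((l==i).astype(np.uint8),0,1)[0],key=len)[:,0]+[265,120]
        p=(ray("top",k,.045)[:,:2]*1000).astype(np.float32); print(st[i],ray("top",ce[i]+[265,120],.045),cv2.minEnclosingCircle(p))
E
```

```text
[[26, 106, 234], [19, 145, 199], [19, 142, 203], [27, 95, 234], [32, 74, 237], [32, 75, 236], [32, 72, 238], [32, 72, 238], [32, 72, 237], [31, 75, 236], [24, 112, 233], [26, 107, 232], [26, 104, 233]]
[ 10   6  18  19 261] [[ 0.63662432 -0.00539507  0.045     ]] ((637.601806640625, -5.734767436981201), 27.355600357055664)
```

Call:
carry_out(
  deltas=[
    {"delta_pos": [-0.0138, 0.02, -0.0165], "dr": [0, 0, 0], "grip": 0.9},
    {"delta_pos": [0, 0.04, 0], "dr": [0, 0, 0], "grip": 0.9},
    {"delta_pos": [0, 0.04, 0], "dr": [0, 0, 0], "grip": 0.9},
    {"delta_pos": [0, 0.025, 0], "dr": [0, 0, 0], "grip": 0.9},
    {"delta_pos": [0, 0.015, 0], "dr": [0, 0, 0], "grip": 0.9},
  ],
  newtons=40,
)

```text
time_s: 7.55
eef_pos: [0.3656, -0.3129, 0.0108]
tool_rot: [-1.569, 0.002, 0.002]
wrist_force: [0.0, 0.3, 0.3]
grip_width: 0.901
```

Call:
carry_out(
  deltas=[
    {"delta_pos": [0, 0.003, -0.001], "dr": [0, 0, 0], "grip": 0.9},
    {"delta_pos": [0, 0, 0], "dr": [0, 0, 0], "grip": 0.3},
    {"delta_pos": [0, 0, 0], "dr": [0, 0, 0], "grip": 0.3},
    {"delta_pos": [0, 0, 0], "dr": [0, 0, 0], "grip": 0.3},
    {"delta_pos": [0, 0, 0], "dr": [0, 0, 0], "grip": 0.3},
    {"delta_pos": [0, 0, 0], "dr": [0, 0, 0], "grip": 0.3},
  ],
)

```text
time_s: 8.15
eef_pos: [0.3661, -0.316, 0.0117]
tool_rot: [-1.572, -0.002, -0.0]
wrist_force: [0.7, 1.8, 6.1]
grip_width: 0.524
```

Call:
carry_out(
  deltas=[
    {"delta_pos": [0, 0, 0], "dr": [0, 0, 0], "grip": 0.3},
    {"delta_pos": [0, 0, 0], "dr": [0, 0, 0], "grip": 0.3},
  ],
)

```text
time_s: 8.35
eef_pos: [0.3661, -0.3161, 0.0117]
tool_rot: [-1.572, -0.002, -0.0]
wrist_force: [1.1, 1.1, 7.0]
grip_width: 0.521
```

```bash
python3 - <<'E'
from meas import *
for n,(a,b,c,d) in dict(scene=(60,160,140,280),top=(190,280,340,460)).items():
    t=imaging.grab_frame(n)
    cv2.imwrite(f"pics/c3{n}.png",cv2.resize(t[a:b,c:d],None,fx=5,fy=5,interpolation=cv2.INTER_CUBIC))
print(monitor.observe())
E
```

```text
{'time_s': 8.45, 'joint_pos': array([-7.65178352e-01, -1.57433444e-01,  2.08005695e+00,  3.77100329e-04,
        1.21630178e+00, -7.64949280e-01]), 'dq': array([ 3.36219062e-05, -1.00455441e-03, -7.46865088e-04, -1.04348087e-03,
       -2.74590540e-04,  8.57570563e-04]), 'effort': array([-1.05548725e+00, -3.97771776e+01, -5.30708206e+01, -5.06689511e-01,
       -3.03137898e-01,  2.30255717e-02]), 'eef_pos': array([ 0.36606655, -0.31605751,  0.01173826]), 'tool_rot': array([-1.57238808e+00, -2.16941208e-03, -3.57771142e-04]), 'wrist_force': array([0.43447746, 2.27489853, 7.12556184]), 'moment': array([ 0.28389408, -0.05525702,  0.0605707 ]), 'grip_width': 0.5230950380904256}
```

View pics/c3scene.png

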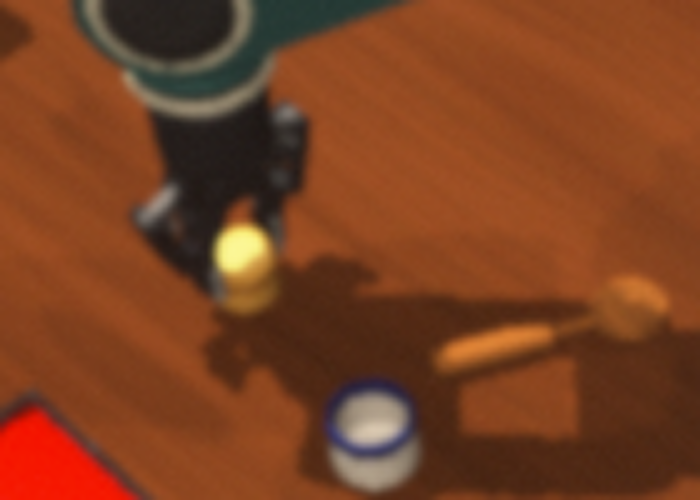

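View pics/c3top.png

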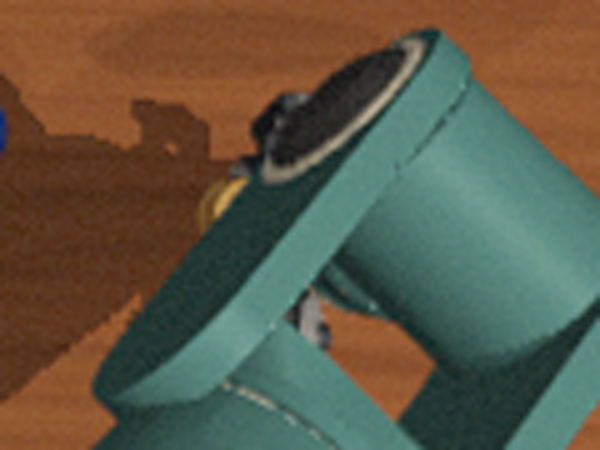

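Call:
carry_out(
  deltas=[
    {"delta_pos": [0, -0.02, 0], "dr": [0, 0, 0], "grip": 0.3},
    {"delta_pos": [0, -0.035, 0], "dr": [0, 0, 0], "grip": 0.3},
    {"delta_pos": [0, -0.035, 0], "dr": [0, 0, 0], "grip": 0.3},
    {"delta_pos": [0.015, -0.03, 0.017], "dr": [0, 0, 0], "grip": 0.3},
    {"delta_pos": [0.025, 0, 0.03], "dr": [0, 0, 0], "grip": 0.3},
    {"delta_pos": [0.027, 0, 0.031], "dr": [0, 0, 0], "grip": 0.3},
    {"delta_pos": [0.027, 0, 0.031], "dr": [0, 0, 0], "grip": 0.3},
    {"delta_pos": [0.027, 0, 0.031], "dr": [0, 0, 0], "grip": 0.3},
  ],
)

```text
time_s: 9.25
eef_pos: [0.4874, -0.1742, 0.1312]
tool_rot: [-1.572, -0.002, -0.001]
wrist_force: [0.1, -0.6, -0.2]
grip_width: 0.52
```

Call:
carry_out(
  deltas=[
    {"delta_pos": [0.027, 0, 0.031], "dr": [0, 0, 0], "grip": 0.3},
    {"delta_pos": [0.027, 0, 0.031], "dr": [0, 0, 0], "grip": 0.3},
    {"delta_pos": [0.027, 0, 0.031], "dr": [0, 0, 0], "grip": 0.3},
    {"delta_pos": [0.027, 0, 0.031], "dr": [0, 0, 0], "grip": 0.3},
    {"delta_pos": [0.025, 0, 0.028], "dr": [0, 0, 0], "grip": 0.3},
    {"delta_pos": [0.015, 0, 0.015], "dr": [0, 0, 0], "grip": 0.3},
    {"delta_pos": [0, 0, 0], "dr": [0, 0, 0], "grip": 0.3},
    {"delta_pos": [0, 0, 0], "dr": [0, 0, 0], "grip": 0.3},
  ],
)

```text
time_s: 10.05
eef_pos: [0.6344, -0.0085, 0.1304]
tool_rot: [-1.571, -0.0, 0.0]
wrist_force: [-0.4, 0.3, -0.6]
grip_width: 0.521
```

Call:
carry_out(
  deltas=[
    {"delta_pos": [0.0025, 0.025, 0.0015], "dr": [0, 0, 0], "grip": 0.3},
    {"delta_pos": [0, 0.025, 0], "dr": [0, 0, 0], "grip": 0.3},
    {"delta_pos": [0, 0.015, 0], "dr": [0, 0, 0], "grip": 0.3},
    {"delta_pos": [0, 0.004, 0], "dr": [0, 0, 0], "grip": 0.3},
    {"delta_pos": [0, 0, 0], "dr": [0, 0, 0], "grip": 0.3},
  ],
)

```text
time_s: 10.55
eef_pos: [0.6367, -0.0075, 0.0613]
tool_rot: [-1.571, 0.0, -0.001]
wrist_force: [-0.2, 0.7, 0.3]
grip_width: 0.522
```

```bash
python3 - <<'E'
from meas import *
for n,(a,b,c,d) in dict(scene=(150,270,130,270),top=(90,180,230,350)).items():
    t=imaging.grab_frame(n)
    cv2.imwrite(f"pics/c4{n}.png",cv2.resize(t[a:b,c:d],None,fx=5,fy=5,interpolation=cv2.INTER_CUBIC))
print(monitor.observe()["eef_pos"], proj("scene",[[.637,-.0055,.045],[.637,-.0055,.005]]))
E
```

```text
[ 0.63729993 -0.00731252  0.06238906] [[191.57195781 217.46298851]
 [193.41609431 224.17765826]]
```

View pics/c4scene.png

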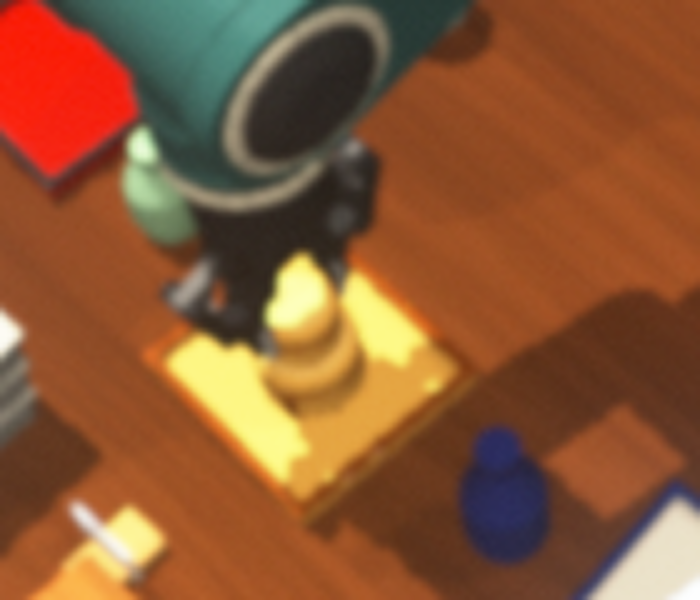

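View pics/c4top.png

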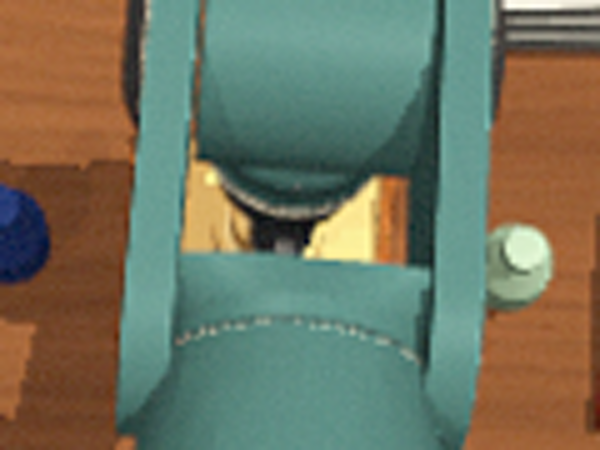

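Small box hangs just above the large one, centred. Lower until light contact, release.

Call:
carry_out(
  deltas=[
    {"delta_pos": [0, 0.002, 0], "dr": [0, 0, 0], "grip": 0.3},
    {"delta_pos": [0, 0.002, 0], "dr": [0, 0, 0], "grip": 0.3},
    {"delta_pos": [0, 0, 0], "dr": [0, 0, 0], "grip": 0.3},
    {"delta_pos": [0, 0, 0], "dr": [0, 0, 0], "grip": 0.3},
  ],
)

```text
time_s: 11.05
eef_pos: [0.6368, -0.0071, 0.057]
tool_rot: [-1.571, 0.0, -0.0]
wrist_force: [-0.2, 0.4, -0.2]
grip_width: 0.523
```

Call:
carry_out(
  deltas=[
    {"delta_pos": [0, 0.0003, 0], "dr": [0, 0, 0], "grip": 0.75},
    {"delta_pos": [0, 0, 0], "dr": [0, 0, 0], "grip": 0.85},
    {"delta_pos": [0, 0, 0], "dr": [0, 0, 0], "grip": 0.9},
    {"delta_pos": [0, 0, 0], "dr": [0, 0, 0], "grip": 0.9},
    {"delta_pos": [0, -0.02, 0], "dr": [0, 0, 0], "grip": 0.9},
    {"delta_pos": [0, -0.04, 0], "dr": [0, 0, 0], "grip": 0.9},
    {"delta_pos": [0, -0.04, 0], "dr": [0, 0, 0], "grip": 0.9},
    {"delta_pos": [-0.025, 0, -0.015], "dr": [0, 0, 0], "grip": 0.95},
  ],
)

```text
time_s: 11.85
eef_pos: [0.6147, -0.0214, 0.1627]
tool_rot: [-1.571, -0.008, 0.001]
wrist_force: [0.5, -0.7, 0.5]
grip_width: 0.949
```

Call:
carry_out(
  deltas=[
    {"delta_pos": [-0.034, 0, -0.02], "dr": [0, 0, 0], "grip": 1},
    {"delta_pos": [-0.034, 0, -0.02], "dr": [0, 0, 0], "grip": 1},
    {"delta_pos": [-0.034, 0, -0.02], "dr": [0, 0, 0], "grip": 1},
    {"delta_pos": [-0.034, 0, -0.02], "dr": [0, 0, 0], "grip": 1},
    {"delta_pos": [-0.034, 0, -0.02], "dr": [0, 0, 0], "grip": 1},
    {"delta_pos": [-0.02, 0, -0.015], "dr": [0, 0, 0], "grip": 1},
    {"delta_pos": [-0.012, 0, -0.0065], "dr": [0, 0, 0], "grip": 1},
    {"delta_pos": [0, 0, 0], "dr": [0, 0, 0], "grip": 1},
  ],
)

```text
time_s: 12.65
eef_pos: [0.4092, -0.144, 0.157]
tool_rot: [-1.571, -0.001, -0.002]
wrist_force: [0.8, -0.6, 0.4]
grip_width: 1.0
```

```bash
python3 - <<'E'
from meas import *
for n,(a,b,c,d) in dict(scene=(150,270,130,270),top=(90,240,230,430)).items():
    t=imaging.grab_frame(n)
    cv2.imwrite(f"pics/c5{n}.png",cv2.resize(t[a:b,c:d],None,fx=4,fy=4,interpolation=cv2.INTER_CUBIC))
print(monitor.observe()["eef_pos"])
E
```

```text
[ 0.41031108 -0.1433321   0.15687458]
```

View pics/c5scene.png

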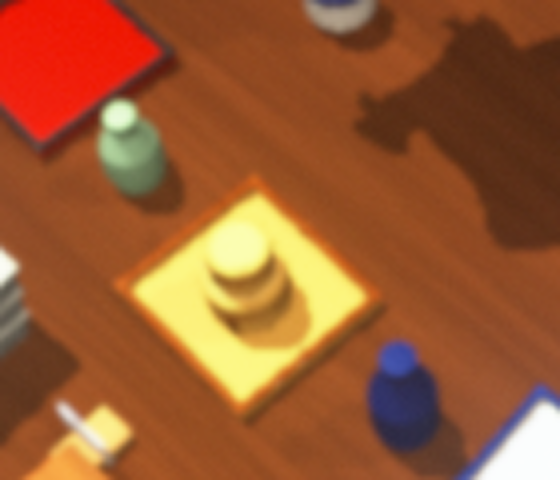

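View pics/c5top.png

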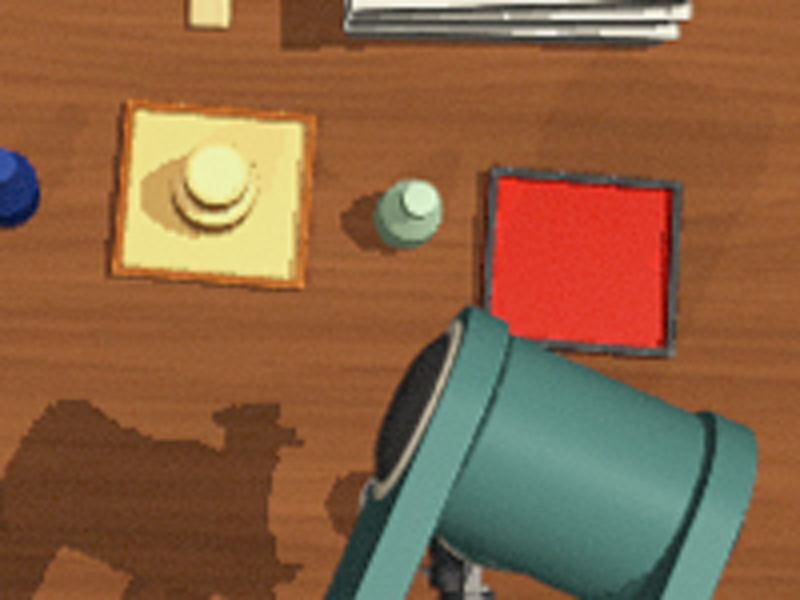

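Call:
carry_out(
  deltas=[
    {"delta_pos": [-0.0005, 0.04, 0], "dr": [0, 0, 0], "grip": 1},
    {"delta_pos": [0, 0.04, 0], "dr": [0, 0, 0], "grip": 1},
    {"delta_pos": [0, 0.035, 0], "dr": [0, 0, 0], "grip": 1},
    {"delta_pos": [0, 0.022, 0], "dr": [0, 0, 0], "grip": 1},
    {"delta_pos": [0, 0.01, 0], "dr": [0, 0, 0], "grip": 1},
    {"delta_pos": [0, 0, 0], "dr": [0, 0, 0], "grip": 0.8},
    {"delta_pos": [0, 0, 0], "dr": [0, 0, 0], "grip": 0.7},
    {"delta_pos": [0, 0, 0], "dr": [0, 0, 0], "grip": 0.45},
  ],
  newtons=30,
)

```text
time_s: 13.55
eef_pos: [0.4103, -0.1437, 0.0112]
tool_rot: [-1.572, -0.002, -0.0]
wrist_force: [0.4, -0.5, -0.7]
grip_width: 0.653
```

Call:
carry_out(
  deltas=[
    {"delta_pos": [0, 0, 0], "dr": [0, 0, 0], "grip": 0.45},
    {"delta_pos": [0, 0, 0], "dr": [0, 0, 0], "grip": 0.45},
    {"delta_pos": [0, 0, 0], "dr": [0, 0, 0], "grip": 0.45},
  ],
)

```text
time_s: 13.85
eef_pos: [0.4103, -0.1438, 0.0112]
tool_rot: [-1.571, -0.003, -0.0]
wrist_force: [1.2, 2.1, 8.4]
grip_width: 0.656
```

Call:
carry_out(
  deltas=[
    {"delta_pos": [0, -0.015, 0], "dr": [0, 0, 0], "grip": 0.45},
    {"delta_pos": [0, -0.035, 0], "dr": [0, 0, 0], "grip": 0.45},
    {"delta_pos": [0, -0.035, 0], "dr": [0, 0, 0], "grip": 0.45},
    {"delta_pos": [0, -0.035, 0], "dr": [0, 0, 0], "grip": 0.45},
    {"delta_pos": [0.006, -0.03, 0.012], "dr": [0, 0, 0], "grip": 0.45},
    {"delta_pos": [0.012, 0, 0.024], "dr": [0, 0, 0], "grip": 0.45},
    {"delta_pos": [0.017, 0, 0.033], "dr": [0, 0, 0], "grip": 0.45},
    {"delta_pos": [0.017, 0, 0.033], "dr": [0, 0, 0], "grip": 0.45},
  ],
)

```text
time_s: 14.65
eef_pos: [0.4618, -0.0405, 0.1608]
tool_rot: [-1.571, -0.002, -0.001]
wrist_force: [-0.2, -1.2, -1.1]
grip_width: 0.65
```

Call:
carry_out(
  deltas=[
    {"delta_pos": [0.017, 0, 0.033], "dr": [0, 0, 0], "grip": 0.45},
    {"delta_pos": [0.017, 0, 0.033], "dr": [0, 0, 0], "grip": 0.45},
    {"delta_pos": [0.017, 0, 0.033], "dr": [0, 0, 0], "grip": 0.45},
    {"delta_pos": [0.017, 0, 0.033], "dr": [0, 0, 0], "grip": 0.45},
    {"delta_pos": [0.017, 0, 0.033], "dr": [0, 0, 0], "grip": 0.45},
    {"delta_pos": [0.017, 0, 0.033], "dr": [0, 0, 0], "grip": 0.45},
    {"delta_pos": [0.017, 0, 0.033], "dr": [0, 0, 0], "grip": 0.45},
    {"delta_pos": [0.017, 0, 0.033], "dr": [0, 0, 0], "grip": 0.45},
  ],
)

```text
time_s: 15.45
eef_pos: [0.598, 0.224, 0.1603]
tool_rot: [-1.571, -0.001, -0.0]
wrist_force: [0.7, -1.4, -0.6]
grip_width: 0.651
```

Call:
carry_out(
  deltas=[
    {"delta_pos": [0.01, 0, 0.02], "dr": [0, 0, 0], "grip": 0.45},
    {"delta_pos": [0.004, 0, 0.013], "dr": [0, 0, 0], "grip": 0.45},
    {"delta_pos": [0, 0, 0], "dr": [0, 0, 0], "grip": 0.45},
    {"delta_pos": [0, 0, 0], "dr": [0, 0, 0], "grip": 0.45},
  ],
)

```text
time_s: 15.85
eef_pos: [0.6111, 0.2549, 0.1599]
tool_rot: [-1.571, 0.0, -0.0]
wrist_force: [-0.1, 0.1, -0.8]
grip_width: 0.654
```

Call:
carry_out(
  deltas=[
    {"delta_pos": [0, 0.025, 0], "dr": [0, 0, 0], "grip": 0.45},
    {"delta_pos": [0, 0.035, 0], "dr": [0, 0, 0], "grip": 0.45},
    {"delta_pos": [0, 0.035, 0], "dr": [0, 0, 0], "grip": 0.45},
    {"delta_pos": [0, 0.025, 0], "dr": [0, 0, 0], "grip": 0.45},
    {"delta_pos": [0, 0.013, 0], "dr": [0, 0, 0], "grip": 0.45},
    {"delta_pos": [0, 0.007, 0], "dr": [0, 0, 0], "grip": 0.45},
    {"delta_pos": [0, 0, 0], "dr": [0, 0, 0], "grip": 0.45},
    {"delta_pos": [0, 0, 0], "dr": [0, 0, 0], "grip": 0.45},
  ],
)

```text
time_s: 16.65
eef_pos: [0.6121, 0.2555, 0.0212]
tool_rot: [-1.57, -0.002, -0.0]
wrist_force: [-1.2, 0.9, -1.7]
grip_width: 0.655
```

Call:
carry_out(
  deltas=[
    {"delta_pos": [0, 0.002, 0], "dr": [0, 0, 0], "grip": 0.45},
    {"delta_pos": [0, 0.002, 0], "dr": [0, 0, 0], "grip": 0.45},
    {"delta_pos": [0, 0.001, 0], "dr": [0, 0, 0], "grip": 0.45},
    {"delta_pos": [0, 0, 0], "dr": [0, 0, 0], "grip": 0.45},
    {"delta_pos": [0, 0, 0], "dr": [0, 0, 0], "grip": 0.45},
  ],
)

```text
time_s: 17.15
eef_pos: [0.6118, 0.2556, 0.0162]
tool_rot: [-1.57, -0.001, -0.0]
wrist_force: [-5.0, -1.3, 10.9]
grip_width: 0.655
```

Call:
carry_out(
  deltas=[
    {"delta_pos": [0, 0, 0], "dr": [0, 0, 0], "grip": 0.75},
    {"delta_pos": [0, 0, 0], "dr": [0, 0, 0], "grip": 0.85},
    {"delta_pos": [0, 0, 0], "dr": [0, 0, 0], "grip": 0.9},
    {"delta_pos": [0, 0, 0], "dr": [0, 0, 0], "grip": 0.9},
    {"delta_pos": [0, -0.02, 0], "dr": [0, 0, 0], "grip": 0.9},
    {"delta_pos": [0, -0.04, 0], "dr": [0, 0, 0], "grip": 0.9},
    {"delta_pos": [0, -0.04, 0], "dr": [0, 0, 0], "grip": 0.9},
    {"delta_pos": [-0.02, -0.04, 0.005], "dr": [0, 0, 0], "grip": 0.95},
  ],
)

```text
time_s: 17.95
eef_pos: [0.5921, 0.2599, 0.1559]
tool_rot: [-1.571, 0.0, -0.001]
wrist_force: [-0.1, 0.2, 0.1]
grip_width: 0.951
```

Call:
carry_out(
  deltas=[
    {"delta_pos": [-0.035, 0, 0.008], "dr": [0, 0, 0], "grip": 1},
    {"delta_pos": [-0.035, 0, 0.008], "dr": [0, 0, 0], "grip": 1},
    {"delta_pos": [-0.035, 0, 0.008], "dr": [0, 0, 0], "grip": 1},
    {"delta_pos": [-0.035, 0, 0.008], "dr": [0, 0, 0], "grip": 1},
    {"delta_pos": [-0.035, 0, 0.008], "dr": [0, 0, 0], "grip": 1},
    {"delta_pos": [-0.028, 0, 0.003], "dr": [0, 0, 0], "grip": 1},
    {"delta_pos": [0, 0, 0], "dr": [0, 0, 0], "grip": 1},
    {"delta_pos": [0, 0, 0], "dr": [0, 0, 0], "grip": 1},
  ],
)

```text
time_s: 18.75
eef_pos: [0.3884, 0.3037, 0.1551]
tool_rot: [-1.57, -0.001, 0.001]
wrist_force: [-0.1, -0.9, 0.3]
grip_width: 0.999
```

```bash
python3 - <<'E'
from meas import *
for n,(a,b,c,d) in dict(scene=(180,330,200,380),top=(100,240,130,330)).items():
    t=imaging.grab_frame(n);cv2.imwrite(f"pics/{n}6.png",t)
    cv2.imwrite(f"pics/c6{n}.png",cv2.resize(t[a:b,c:d],None,fx=4,fy=4,interpolation=cv2.INTER_CUBIC))
print(monitor.observe()["eef_pos"])
E
```

```text
[0.38906243 0.30341487 0.15480204]
```

View pics/c6scene.png

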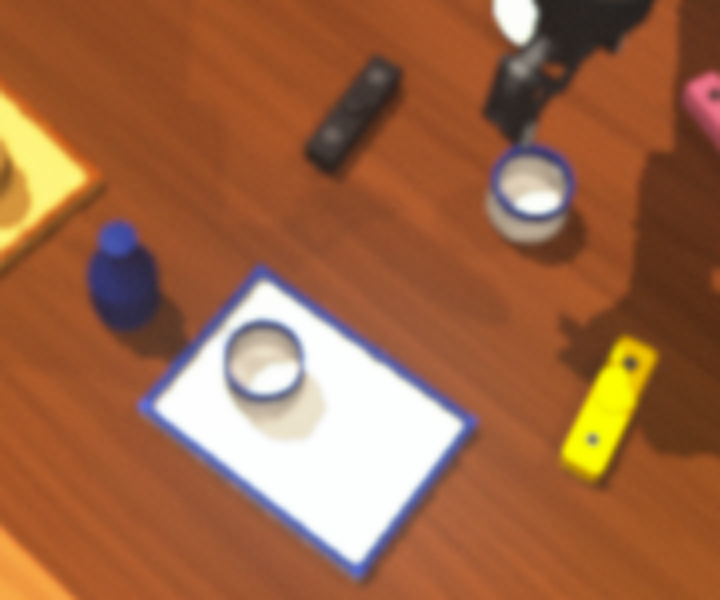

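View pics/c6top.png

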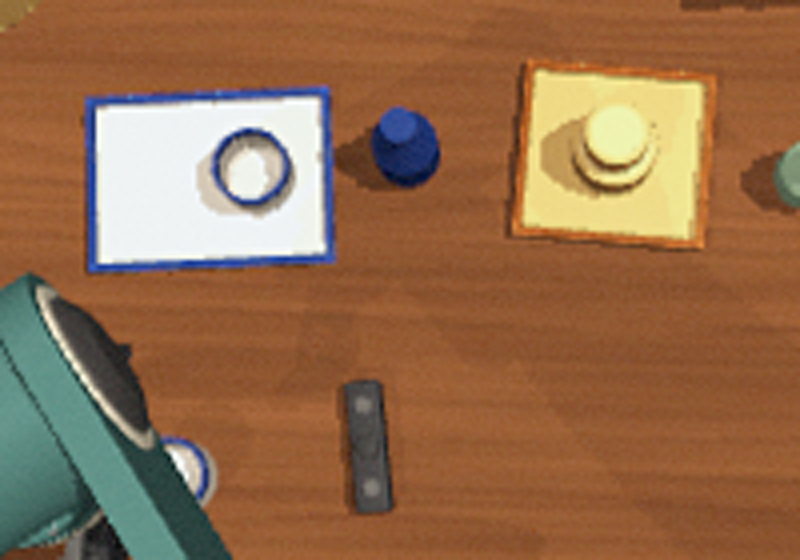

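The first cup stands in the white tray (top px 193,142), with the stack beyond it and the flask undisturbed. The gripper is above cup L.

Call:
carry_out(
  deltas=[
    {"delta_pos": [0, 0.04, 0], "dr": [0, 0, 0], "grip": 1},
    {"delta_pos": [0, 0.04, 0], "dr": [0, 0, 0], "grip": 1},
    {"delta_pos": [0, 0.035, 0], "dr": [0, 0, 0], "grip": 1},
    {"delta_pos": [0, 0.02, 0], "dr": [0, 0, 0], "grip": 1},
    {"delta_pos": [0, 0.01, 0], "dr": [0, 0, 0], "grip": 1},
    {"delta_pos": [0, 0, 0], "dr": [0, 0, 0], "grip": 0.8},
    {"delta_pos": [0, 0, 0], "dr": [0, 0, 0], "grip": 0.7},
    {"delta_pos": [0, 0, 0], "dr": [0, 0, 0], "grip": 0.45},
  ],
  newtons=30,
)

```text
time_s: 19.65
eef_pos: [0.3893, 0.304, 0.0113]
tool_rot: [-1.57, -0.002, -0.001]
wrist_force: [-1.1, 0.1, -1.5]
grip_width: 0.655
```

Call:
carry_out(
  deltas=[
    {"delta_pos": [0, 0, 0], "dr": [0, 0, 0], "grip": 0.45},
    {"delta_pos": [0, 0, 0], "dr": [0, 0, 0], "grip": 0.45},
    {"delta_pos": [0, 0, 0], "dr": [0, 0, 0], "grip": 0.45},
  ],
)

```text
time_s: 19.95
eef_pos: [0.3892, 0.304, 0.0112]
tool_rot: [-1.57, -0.002, -0.0]
wrist_force: [1.5, -0.4, 5.8]
grip_width: 0.652
```

Call:
carry_out(
  deltas=[
    {"delta_pos": [0, -0.015, 0], "dr": [0, 0, 0], "grip": 0.45},
    {"delta_pos": [0, -0.035, 0], "dr": [0, 0, 0], "grip": 0.45},
    {"delta_pos": [0, -0.035, 0], "dr": [0, 0, 0], "grip": 0.45},
    {"delta_pos": [0.015, -0.035, 0.002], "dr": [0, 0, 0], "grip": 0.45},
    {"delta_pos": [0.03, 0, 0.004], "dr": [0, 0, 0], "grip": 0.45},
    {"delta_pos": [0.035, 0, 0.005], "dr": [0, 0, 0], "grip": 0.45},
    {"delta_pos": [0.035, 0, 0.005], "dr": [0, 0, 0], "grip": 0.45},
    {"delta_pos": [0.035, 0, 0.005], "dr": [0, 0, 0], "grip": 0.45},
  ],
)

```text
time_s: 20.75
eef_pos: [0.5398, 0.3246, 0.1312]
tool_rot: [-1.57, -0.001, -0.0]
wrist_force: [-0.4, 0.1, -1.1]
grip_width: 0.657
```

Call:
carry_out(
  deltas=[
    {"delta_pos": [0.035, 0, 0.004], "dr": [0, 0, 0], "grip": 0.45},
    {"delta_pos": [0.022, 0, 0.002], "dr": [0, 0, 0], "grip": 0.45},
    {"delta_pos": [0.01, 0, 0], "dr": [0, 0, 0], "grip": 0.45},
    {"delta_pos": [0, 0.02, 0], "dr": [0, 0, 0], "grip": 0.45},
    {"delta_pos": [0, 0.035, 0], "dr": [0, 0, 0], "grip": 0.45},
    {"delta_pos": [0, 0.03, 0], "dr": [0, 0, 0], "grip": 0.45},
    {"delta_pos": [0, 0.015, 0], "dr": [0, 0, 0], "grip": 0.45},
    {"delta_pos": [0, 0, 0], "dr": [0, 0, 0], "grip": 0.45},
  ],
)

```text
time_s: 21.55
eef_pos: [0.6043, 0.33, 0.0283]
tool_rot: [-1.572, 0.003, -0.0]
wrist_force: [-0.1, -0.1, -0.8]
grip_width: 0.655
```

Target z is 0.0162, about 12 mm further down.

Call:
carry_out(
  deltas=[
    {"delta_pos": [0.001, 0.006, 0.001], "dr": [0, 0, 0], "grip": 0.45},
    {"delta_pos": [0, 0.003, 0], "dr": [0, 0, 0], "grip": 0.45},
    {"delta_pos": [0, 0.002, 0], "dr": [0, 0, 0], "grip": 0.45},
    {"delta_pos": [0, 0, 0], "dr": [0, 0, 0], "grip": 0.45},
    {"delta_pos": [0, 0, 0], "dr": [0, 0, 0], "grip": 0.45},
  ],
)

```text
time_s: 22.05
eef_pos: [0.6066, 0.3315, 0.0192]
tool_rot: [-1.571, -0.0, -0.0]
wrist_force: [-0.6, -0.9, -0.4]
grip_width: 0.655
```

Call:
carry_out(
  deltas=[
    {"delta_pos": [0, 0.002, 0], "dr": [0, 0, 0], "grip": 0.45},
    {"delta_pos": [0, 0.001, 0], "dr": [0, 0, 0], "grip": 0.45},
    {"delta_pos": [0, 0, 0], "dr": [0, 0, 0], "grip": 0.45},
    {"delta_pos": [0, 0, 0], "dr": [0, 0, 0], "grip": 0.45},
  ],
)

```text
time_s: 22.45
eef_pos: [0.6065, 0.3314, 0.0162]
tool_rot: [-1.571, -0.0, -0.0]
wrist_force: [-1.6, -1.7, 5.3]
grip_width: 0.652
```

Call:
carry_out(
  deltas=[
    {"delta_pos": [0, 0, 0], "dr": [0, 0, 0], "grip": 0.75},
    {"delta_pos": [0, 0, 0], "dr": [0, 0, 0], "grip": 0.85},
    {"delta_pos": [0, 0, 0], "dr": [0, 0, 0], "grip": 0.9},
    {"delta_pos": [0, 0, 0], "dr": [0, 0, 0], "grip": 0.9},
    {"delta_pos": [0, -0.02, 0], "dr": [0, 0, 0], "grip": 0.9},
    {"delta_pos": [0, -0.04, 0], "dr": [0, 0, 0], "grip": 0.9},
    {"delta_pos": [0, -0.045, 0], "dr": [0, 0, 0], "grip": 0.9},
    {"delta_pos": [-0.017, -0.04, -0.016], "dr": [0, 0, 0], "grip": 0.9},
  ],
)

```text
time_s: 23.25
eef_pos: [0.59, 0.3161, 0.1625]
tool_rot: [-1.57, -0.001, 0.0]
wrist_force: [0.8, -0.6, 0.8]
grip_width: 0.896
```

Call:
carry_out(
  deltas=[
    {"delta_pos": [-0.028, 0, -0.025], "dr": [0, 0, 0], "grip": 0.7},
    {"delta_pos": [-0.03, 0, -0.025], "dr": [0, 0, 0], "grip": 0.7},
    {"delta_pos": [-0.03, 0, -0.025], "dr": [0, 0, 0], "grip": 0.7},
    {"delta_pos": [-0.03, 0, -0.025], "dr": [0, 0, 0], "grip": 0.7},
    {"delta_pos": [-0.03, 0, -0.025], "dr": [0, 0, 0], "grip": 0.7},
    {"delta_pos": [-0.027, 0, -0.025], "dr": [0, 0, 0], "grip": 0.7},
    {"delta_pos": [0, 0, 0], "dr": [0, 8.5, 0], "grip": 0.7},
    {"delta_pos": [0, 0, 0], "dr": [0, 8.5, 0], "grip": 0.7},
  ],
)

```text
time_s: 24.05
eef_pos: [0.4139, 0.165, 0.1613]
tool_rot: [-1.57, -0.001, -0.303]
wrist_force: [-0.1, 0.1, -0.4]
grip_width: 0.7
```

Call:
carry_out(
  deltas=[
    {"delta_pos": [0, 0, 0], "dr": [0, 8.5, 0], "grip": 0.7},
    {"delta_pos": [0, 0, 0], "dr": [0, 8.5, 0], "grip": 0.7},
    {"delta_pos": [0, 0, 0], "dr": [0, 8.5, 0], "grip": 0.7},
    {"delta_pos": [0, 0, 0], "dr": [0, 8.5, 0], "grip": 0.7},
    {"delta_pos": [0, 0, 0], "dr": [0, 8.5, 0], "grip": 0.7},
    {"delta_pos": [0, 0, 0], "dr": [0, 8.5, 0], "grip": 0.7},
    {"delta_pos": [0, 0, 0], "dr": [0, 8.5, 0], "grip": 0.7},
    {"delta_pos": [0, 0, 0], "dr": [0, 5.8, 0], "grip": 0.7},
  ],
)

```text
time_s: 24.85
eef_pos: [0.4144, 0.1655, 0.1608]
tool_rot: [-1.571, 0.0, -1.443]
wrist_force: [0.2, 0.2, 0.3]
grip_width: 0.7
```

```bash
python3 - <<'E'
from meas import *
for n,(a,b,c,d) in dict(scene=(180,330,200,380),top=(100,240,130,330)).items():
    t=imaging.grab_frame(n);cv2.imwrite(f"pics/{n}7.png",t)
    cv2.imwrite(f"pics/c7{n}.png",cv2.resize(t[a:b,c:d],None,fx=4,fy=4,interpolation=cv2.INTER_CUBIC))
s=monitor.observe();print(s["eef_pos"],np.degrees(s["tool_rot"]))
y=s["tool_rot"][2];d=np.array([.4145,.1655])-s["eef_pos"][:2]
print("tool x,z:",np.cos(y)*d[0]+np.sin(y)*d[1],-np.sin(y)*d[0]+np.cos(y)*d[1])
E
```

```text
[0.41435231 0.16550359 0.16074392] [-8.99917089e+01  3.56170752e-03 -8.24171131e+01]
tool x,z: 2.304785348545122e-05 0.0001459260979867052
```

View pics/c7scene.png

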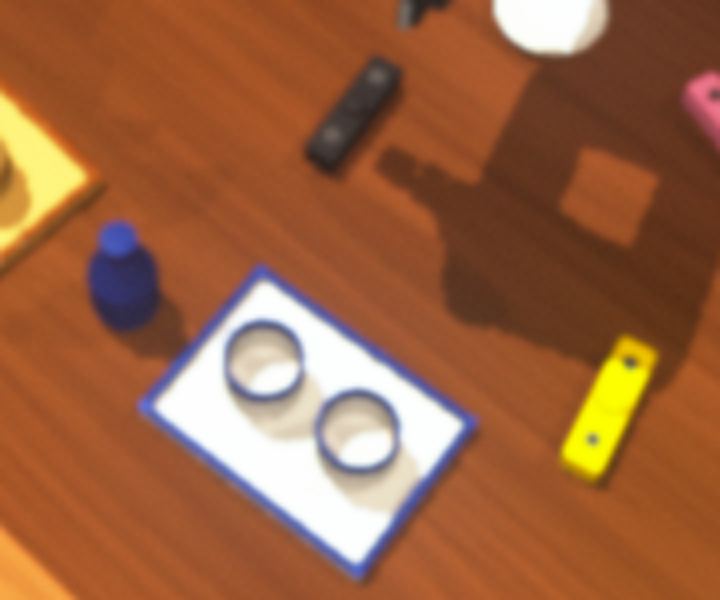

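View pics/c7top.png

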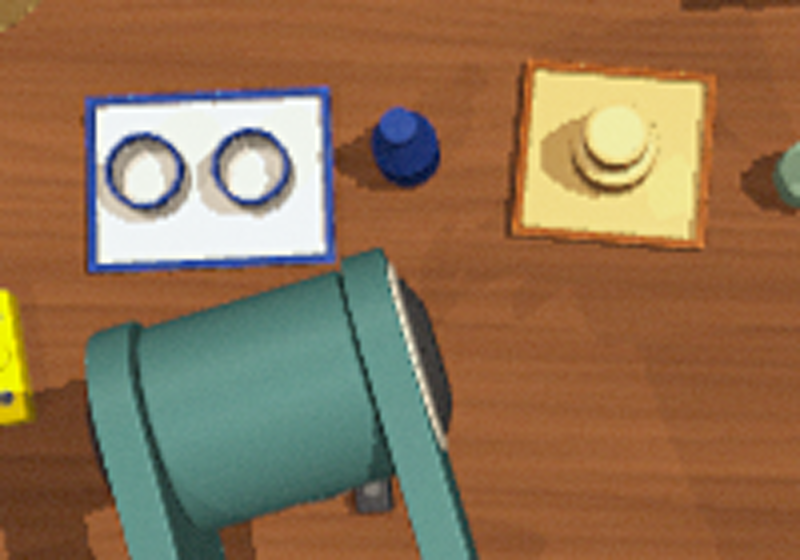

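Call:
carry_out(
  deltas=[
    {"delta_pos": [0, 0.04, 0], "dr": [0, 0, 0], "grip": 0.7},
    {"delta_pos": [0, 0.04, 0], "dr": [0, 0, 0], "grip": 0.7},
    {"delta_pos": [0, 0.035, 0], "dr": [0, 0, 0], "grip": 0.7},
    {"delta_pos": [0, 0.025, 0], "dr": [0, 0, 0], "grip": 0.7},
    {"delta_pos": [0, 0.014, 0], "dr": [0, 0, 0], "grip": 0.7},
    {"delta_pos": [0, 0.003, 0], "dr": [0, 0, 0], "grip": 0.7},
    {"delta_pos": [0, 0, 0], "dr": [0, 0, 0], "grip": 0.7},
  ],
  newtons=80,
)

```text
time_s: 25.65
eef_pos: [0.4147, 0.1656, 0.0043]
tool_rot: [-1.57, 0.0, -1.436]
wrist_force: [0.9, -0.1, 1.2]
grip_width: 0.699
```

Call:
carry_out(
  deltas=[
    {"delta_pos": [0, 0, 0], "dr": [0, 0, 0], "grip": 0.4},
    {"delta_pos": [0, 0, 0], "dr": [0, 0, 0], "grip": 0.1},
    {"delta_pos": [0, 0, 0], "dr": [0, 0, 0], "grip": 0.1},
    {"delta_pos": [0, 0, 0], "dr": [0, 0, 0], "grip": 0.1},
    {"delta_pos": [0, 0, 0], "dr": [0, 0, 0], "grip": 0.1},
    {"delta_pos": [0, 0, 0], "dr": [0, 0, 0], "grip": 0.1},
  ],
)

```text
time_s: 26.25
eef_pos: [0.4151, 0.1658, 0.0051]
tool_rot: [-1.569, 0.001, -1.437]
wrist_force: [-2.8, 0.1, 9.1]
grip_width: 0.285
```

Call:
carry_out(
  deltas=[
    {"delta_pos": [0, -0.015, 0], "dr": [0, 0, 0], "grip": 0.1},
    {"delta_pos": [0, -0.035, 0], "dr": [0, 0, 0], "grip": 0.1},
    {"delta_pos": [0, -0.04, 0], "dr": [0, 0, 0], "grip": 0.1},
    {"delta_pos": [0, -0.04, 0], "dr": [0, 0, 0], "grip": 0.1},
    {"delta_pos": [0.01, -0.015, 0.0025], "dr": [0, 0, 0], "grip": 0.1},
    {"delta_pos": [0.025, 0, 0.0065], "dr": [0, 0, 0], "grip": 0.1},
    {"delta_pos": [0.035, 0, 0.009], "dr": [0, 0, 0], "grip": 0.1},
    {"delta_pos": [0.035, 0, 0.009], "dr": [0, 0, 0], "grip": 0.1},
  ],
)

```text
time_s: 27.05
eef_pos: [0.4552, 0.0635, 0.148]
tool_rot: [-1.571, -0.0, -1.436]
wrist_force: [0.7, 0.4, -3.8]
grip_width: 0.283
```

Call:
carry_out(
  deltas=[
    {"delta_pos": [0.035, 0, 0.009], "dr": [0, 0, 0], "grip": 0.1},
    {"delta_pos": [0.035, 0, 0.009], "dr": [0, 0, 0], "grip": 0.1},
    {"delta_pos": [0.035, 0, 0.009], "dr": [0, 0, 0], "grip": 0.1},
    {"delta_pos": [0.035, 0, 0.009], "dr": [0, 0, 0], "grip": 0.1},
    {"delta_pos": [0.035, 0, 0.009], "dr": [0, 0, 0], "grip": 0.1},
    {"delta_pos": [0.035, 0, 0.009], "dr": [0, 0, 0], "grip": 0.1},
    {"delta_pos": [0.035, 0, 0.009], "dr": [0, 0, 0], "grip": 0.1},
    {"delta_pos": [0.035, 0, 0.009], "dr": [0, 0, 0], "grip": 0.1},
  ],
)

```text
time_s: 27.85
eef_pos: [0.5638, -0.2049, 0.1474]
tool_rot: [-1.572, 0.001, -1.437]
wrist_force: [-0.4, 1.0, -3.6]
grip_width: 0.281
```

Call:
carry_out(
  deltas=[
    {"delta_pos": [0.035, 0, 0.009], "dr": [0, 0, 0], "grip": 0.1},
    {"delta_pos": [0.025, 0, 0.006], "dr": [0, 0, 0], "grip": 0.1},
    {"delta_pos": [0.015, 0, 0.003], "dr": [0, 0, 0], "grip": 0.1},
    {"delta_pos": [0, 0, 0], "dr": [0, 6, 0], "grip": 0.1},
    {"delta_pos": [0, 0, 0], "dr": [0, 4.7, 0], "grip": 0.1},
    {"delta_pos": [0, 0, 0], "dr": [0, 0, 0], "grip": 0.1},
    {"delta_pos": [0, 0, 0], "dr": [0, 0, 0], "grip": 0.1},
  ],
)

```text
time_s: 28.55
eef_pos: [0.5915, -0.2746, 0.1483]
tool_rot: [-1.571, 0.0, -1.621]
wrist_force: [0.2, -0.7, -3.6]
grip_width: 0.286
```

```bash
python3 - <<'E'
from meas import *
s=monitor.observe();print(s["eef_pos"],np.degrees(s["tool_rot"]))
y=s["tool_rot"][2];d=np.array([.594,-.2774])-s["eef_pos"][:2]
print("tool x,z:",np.cos(y)*d[0]+np.sin(y)*d[1],-np.sin(y)*d[0]+np.cos(y)*d[1])
E
```

```text
[ 0.5915397  -0.27455907  0.14829188] [-9.00294037e+01  1.36834295e-02 -9.28560792e+01]
tool x,z: 0.002714816016987924 0.002598796223436466
```

Place at z ≈ 0.0051 + 0.005 = 0.0101, so 138 mm down.

Call:
carry_out(
  deltas=[
    {"delta_pos": [0.0027, 0.025, 0.0026], "dr": [0, 0, 0], "grip": 0.1},
    {"delta_pos": [0, 0.035, 0], "dr": [0, 0, 0], "grip": 0.1},
    {"delta_pos": [0, 0.035, 0], "dr": [0, 0, 0], "grip": 0.1},
    {"delta_pos": [0, 0.025, 0], "dr": [0, 0, 0], "grip": 0.1},
    {"delta_pos": [0, 0.01, 0], "dr": [0, 0, 0], "grip": 0.1},
    {"delta_pos": [0, 0.004, 0], "dr": [0, 0, 0], "grip": 0.1},
    {"delta_pos": [0, 0, 0], "dr": [0, 0, 0], "grip": 0.1},
    {"delta_pos": [0, 0, 0], "dr": [0, 0, 0], "grip": 0.1},
  ],
)

```text
time_s: 29.35
eef_pos: [0.595, -0.2779, 0.0163]
tool_rot: [-1.569, -0.001, -1.623]
wrist_force: [-0.4, -0.1, -2.6]
grip_width: 0.285
```

Call:
carry_out(
  deltas=[
    {"delta_pos": [0, 0.003, 0], "dr": [0, 0, 0], "grip": 0.1},
    {"delta_pos": [0, 0.002, 0], "dr": [0, 0, 0], "grip": 0.1},
    {"delta_pos": [0, 0.001, 0], "dr": [0, 0, 0], "grip": 0.1},
    {"delta_pos": [0, 0, 0], "dr": [0, 0, 0], "grip": 0.1},
    {"delta_pos": [0, 0, 0], "dr": [0, 0, 0], "grip": 0.1},
  ],
)

```text
time_s: 29.85
eef_pos: [0.5946, -0.2777, 0.0102]
tool_rot: [-1.57, -0.0, -1.623]
wrist_force: [-4.9, 2.6, 9.2]
grip_width: 0.286
```

Call:
carry_out(
  deltas=[
    {"delta_pos": [0, 0, 0], "dr": [0, 0, 0], "grip": 0.5},
    {"delta_pos": [0, 0, 0], "dr": [0, 0, 0], "grip": 0.6},
    {"delta_pos": [0, 0, 0], "dr": [0, 0, 0], "grip": 0.6},
    {"delta_pos": [0, 0, 0], "dr": [0, 0, 0], "grip": 0.6},
    {"delta_pos": [0, -0.02, 0], "dr": [0, 0, 0], "grip": 0.6},
    {"delta_pos": [0, -0.04, 0], "dr": [0, 0, 0], "grip": 0.6},
    {"delta_pos": [0, -0.04, 0], "dr": [0, 0, 0], "grip": 0.6},
    {"delta_pos": [0.01, -0.04, -0.01], "dr": [0, 0, 0], "grip": 0.6},
  ],
)

```text
time_s: 30.65
eef_pos: [0.5841, -0.2863, 0.1501]
tool_rot: [-1.571, 0.0, -1.622]
wrist_force: [0.3, 0.1, 0.3]
grip_width: 0.6
```

Call:
carry_out(
  deltas=[
    {"delta_pos": [0.03, 0, -0.03], "dr": [0, 0, 0], "grip": 0.6},
    {"delta_pos": [0.03, 0, -0.03], "dr": [0, 0, 0], "grip": 0.6},
    {"delta_pos": [0.03, 0, -0.03], "dr": [0, 0, 0], "grip": 0.6},
    {"delta_pos": [0.03, 0, -0.03], "dr": [0, 0, 0], "grip": 0.6},
    {"delta_pos": [0.03, 0, -0.03], "dr": [0, 0, 0], "grip": 0.6},
    {"delta_pos": [0.03, 0, -0.03], "dr": [0, 0, 0], "grip": 0.6},
    {"delta_pos": [0.02, 0, -0.02], "dr": [0, 0, 0], "grip": 0.6},
    {"delta_pos": [0, 0, 0], "dr": [0, 0, 0], "grip": 0.6},
  ],
)

```text
time_s: 31.45
eef_pos: [0.3711, -0.4782, 0.1487]
tool_rot: [-1.571, -0.0, -1.627]
wrist_force: [0.8, 0.7, 0.2]
grip_width: 0.599
```

```bash
python3 - <<'E'
from meas import *
for n,(a,b,c,d) in dict(scene=(110,330,90,380),top=(100,240,130,430)).items():
    t=imaging.grab_frame(n);cv2.imwrite(f"pics/{n}8.png",t)
    cv2.imwrite(f"pics/c8{n}.png",cv2.resize(t[a:b,c:d],None,fx=2.6,fy=2.6,interpolation=cv2.INTER_CUBIC))
    if n=="top":
        for k,st,ce,m in run(n,t):
            if k in("black","green","blue"):
                z=.029 if k=="black" else .053 if k=="blue" else 0.05; r=ray(n,ce,z)[0]
                if .3<r[0]<.75 and abs(r[1])<.45: print(k,st,ce.round(1),r[:2].round(4))
        c=t[118:158,263:303];h=cv2.cvtColor(c,cv2.COLOR_BGR2HSV)
print(proj("top",[[.637,-.0054,.079],[.637,-.0054,.045]]))
s=monitor.observe();print(s["time_s"],s["eef_pos"],s["wrist_force"])
E
```

```text
blue [151, 122, 63, 46, 399] [181.1 144.5] [0.5999 0.286 ]
blue [223, 127, 17, 19, 246] [230.9 136.3] [0.6277 0.1447]
blue [156, 133, 20, 19, 79] [165.7 141.9] [0.6064 0.3307]
blue [183, 132, 20, 19, 78] [191.9 140.7] [0.6119 0.2556]
black [350, 132, 51, 47, 313] [375.7 155.2] [ 0.5891 -0.2743]
black [371, 138, 11, 33, 257] [376.2 153.9] [ 0.5931 -0.2756]
green [325, 135, 15, 15, 172] [332.2 142.4] [ 0.6186 -0.1448]
[[284.01965374 132.25730061]
 [283.3841034  135.18220752]]
31.55 [ 0.37318327 -0.47648396  0.14862785] [0.41268074 0.03560391 0.86801637]
```

View pics/c8scene.png

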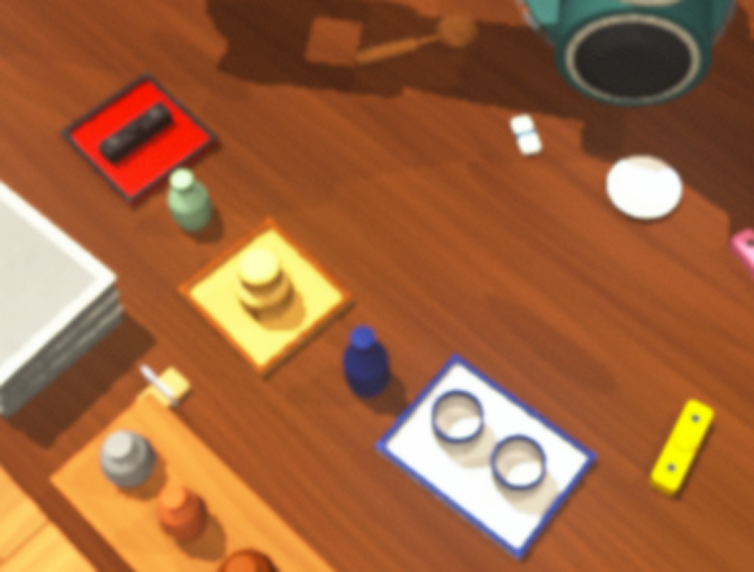

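View pics/c8top.png

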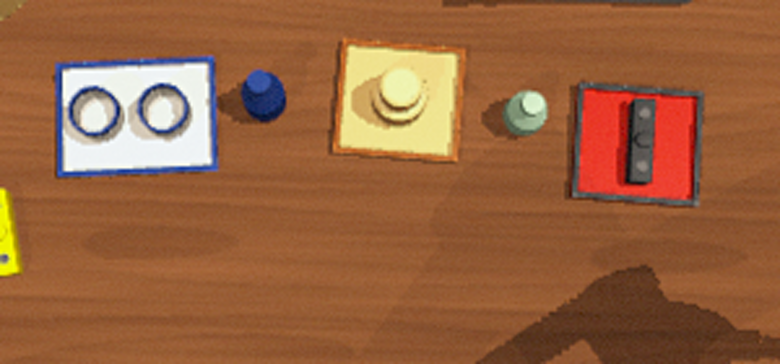

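All is in place; one last measurement checks the stack's centring.

```bash
python3 - <<'E'
from h import *
from plant import ticket
t=cv2.imread("pics/top8.png");x0,y0=270,120
h=cv2.cvtColor(t[y0:y0+32,x0:x0+30],cv2.COLOR_BGR2HSV)
nn,l,st,ce=cv2.connectedComponentsWithStats((h[...,1]<82).astype(np.uint8))
for i in range(1,nn):
    if st[i,4]>60: print(st[i],ray("top",ce[i]+[x0,y0],.079))
E
```

```text
[  8   7  13  12 126] [[ 0.63623867 -0.00529664  0.079     ]]
```

```bash
python3 -c "
from plant import ticket
print(ticket.job_done())"
```

```text
the job is handed in; nothing more can be done
None
```

All five wares are back in their trays, and I handed the job in at about 31.6 s of the 109 s allowed. The hand-in gives no verdict, so the results below are from my last camera check.

- **Cups:** both stand upright side by side in the white tray, at about (0.606, 0.331) and (0.612, 0.256) m. That is within about 40 mm of the tray centre along its width. Both were lowered to light contact (5–11 N) before release.
- **Boxes:** the larger box is at the centre of the wooden tray with the smaller on top. Their centres measured within about 1 mm of each other, though the colour mask for the small box's top was only partial, so a couple of millimetres is a fairer claim.
- **Paperweight:** the black bar lies flat in the red tray at about (0.593, −0.276) m. I left the pink and yellow look-alikes alone.
- **Flask and vase:** both measured within 1 mm of where they started.

No check failed. One slip on the way: I gripped the small box about 7 mm higher than planned, and it held and released cleanly. After the last release the arm was clear, at about 0.15 m height, touching nothing.

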